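# Find and mark the proud pad of a microscope stage

### The arm

A 6-joint arm with a two-finger parallel gripper is mounted at the origin on the work surface. World frame = base frame: x ahead of the robot, y to its left, z up, the work surface at z = 0. Lengths are in m, angles in rad, forces in N, time in s.
With the tool pointing down it reaches from about 0.275 to 0.875 m from the base axis. Payload 12.5 kg.
Tool frame: the origin (TCP) lies midway between the tips of the shut fingers; the grasp point (between the pads) lies 19 mm behind it; z points along the fingers, y is the direction in which the jaws open and shut (so a half turn about z gives the same grasp; the last joint's range is limited). The gripper opens to 85 mm and grips with 20 to 120 N. Pads are 22 mm wide; open, the fingers measure 114 mm over their backs; the gripper's body (76 mm by 85 mm) begins 54 mm behind the grasp point. The pads swing forward as they close: fully open they stand 13 mm farther back than shut.
Start: joints at [-1.281, 0.351, 1.652, -0, 1.139, -0.085], TCP at [0.201, -0.512, 0.231] pointing down, gripper open.
Joint ranges: [-2.75, 2.75], [-0.79, 2.1], [0.01, 2.65], [-1.57, 4.71], [0.07, 3.14], [-2.87, 2.87]. Speed limits (rad/s): [2.22, 2.22, 2.79, 3.14, 3.14, 3.14].

### API

Orientations are given as a rotation vector (axis times angle).
In Python, from bench import telemetry, optics, ctrl gives the robot as it stands. The module is installed in compiled form; this text tells all that it offers.
- The arm moves only by the tool jog_arm, never from a script. Its arguments are lists of equal length, an entry for each row: "turn": the turn, a rotation vector about the tool's x, y, z in units of 5 degrees (1.0 is 5 degrees), a list of three; "dp": the shift along the tool's x, y, z in units of 40 mm (1.0 is 40 mm), a list of three; "claw": the finger opening in mm, from 0 to 85.4. In form: {"turn": [[wx, wy, wz], ...], "dp": [[x, y, z], ...], "claw": [claw, ...]}. A call has exactly 10 rows; each row shifts and turns the pose as measured when the row begins, along the tool's axes as they then stand; what a row does not reach is not made up. A row lasts 1/12 s, in which the tool goes at most 41.7 mm and 7.16 degrees, less where a joint would pass 70% of its speed; a pose out of reach is approached as far as the arm can. A call is refused whole if a number of a shift passes 1 or a number of a turn 1, either way. A call with a gripper value outside its range is refused whole. The fingers move at their own pace and stop on an object; "newtons" is the grip in N (left out, the last holds). Time passes only in rows, so rows that do not move let the fingers close, or fill a call up. It gives the time, the measured TCP pose, the force and the opening at its end, in the units of the state.
- telemetry.state(): the state, without advancing time (a new reading comes with each control period).
- optics.snapshot(name): name is "scene" or "top"; returns a dict with "color" (420x560x3 uint8, red, green, blue), "camera_matrix" (3x3 intrinsics, pixels), "k1" (the pictures are not rectified: a ray, as slopes to the right and down, at radius r is drawn at 1 + k1 r^2 times it, then the intrinsics apply), "eye" and "rotation" of the camera in the world. Camera axes: x right, y down, z forward; pixel columns grow to the right and rows downward; lengths in m; the calibration is good to about 2 mm. A picture is of the moment at which its call begins. There is no depth.
- ctrl.job_done(): hands the job in, once; it reports no verdict.
The state is a dict: "time": time; "joint_positions": joint angles; "dq": joint speeds; "effort": joint torques, N m; "tcp_pos": TCP position; "orientation": TCP orientation; "wrist_force": force on the tool from outside, world axes, zero at the start; "moment": the same for the moment, N m; "gripper_width": finger opening in m.
Only numpy, scipy, OpenCV 4.12 (cv2) and the standard library are available. Lean on these libraries where they do the work, as an engineer would, in place of code of your own. Each camera call takes 0.05 s, during which the arm holds its last target. There are 200 camera calls.

### The job

One of the five rest pads on the microscope stage stands proud: find it by touch. Take the spring-tipped probe from its stand and press its tip lightly for a moment on every pad in turn, starting at the corner with the yellow dot, going round the corners clockwise as seen from above and ending in the middle, never driving the tip to the end of its travel. Then put the probe back upright in its stand, fully down, and stand the red marker squarely on the highest pad, leaving the slide box, bottle and lens where they are.

Things in the scene. Friction and masses are not known exactly. Their poses are not given: they have to be found in the camera images.
- stage: Fixed microscope stage: grey base under a black plate 150 x 150 mm, level. Origin at the centre of its underside, z up; plate top at z = 30 mm. On it stand five fixed flat aluminium pads, diameter 26 mm, at the corners (x, y = +-45 mm) and the middle. Four are 8.5 to 10 mm tall; one, a different one each time, is 12.5 mm. A flat yellow dot lies in the corner x, y = (63, 63) mm.
- stand: Fixed white square probe stand, 64 x 64 mm, 60 mm tall, origin at the centre of its underside, z up. In its top a 30 x 30 mm square well with chamfered mouth goes down to a ledge 30 mm above the bench; a 15 mm square hole goes on through the ledge for the probe's tip.
- probe: Loose orange touch probe, 0.15 kg: round barrel 22 mm in diameter (18 mm at its lower end), 85 mm long. Origin at the centre of the barrel's lower end, z along it to the plain upper end. It starts upright in the stand, lower end on the ledge (30 mm above the bench), its top 115 mm above the bench, so that its upper 55 mm stand clear of the stand.
- stylus (a joint): Travel of the probe's spring-loaded steel tip into the barrel: 0 m free, grows as it is pressed, hard stop at 0.010 m. The spring pushes with 1 N at 0 and 0.5 N more per mm (6 N at the stop).
- stylus_tip (a point): Lowest point of the probe's ball tip (8 mm ball), 20 mm below the barrel's lower end when free.
- marker: Loose red marker, 0.06 kg, standing upright: round flat base 26 mm in diameter and 8 mm tall, cone up to 12 mm, then a stem 14 mm in diameter up to 48 mm. Origin at the centre of the underside, z up the stem.
- slide_box: Bystander: blue closed slide box 85 x 65 x 34 mm, origin at the centre of its underside.
- reagent: Bystander: amber bottle 48 mm in diameter, 90 mm tall, origin at the centre of its underside.
- objective: Bystander: steel objective lens standing upright, 26 mm in diameter, 48 mm tall, origin at the centre of its underside.
- spot1 (a point): Foot of rest pad 1 in the touching order (beside the yellow dot), on the pad's axis at the level of the plate's top face, 30 mm above the bench; says nothing of the pad's height.
- spot2 (a point): Foot of rest pad 2 in the touching order (first corner clockwise (seen from above) from the yellow dot), on the pad's axis at the level of the plate's top face, 30 mm above the bench; says nothing of the pad's height.
- spot3 (a point): Foot of rest pad 3 in the touching order (corner diagonally opposite the yellow dot), on the pad's axis at the level of the plate's top face, 30 mm above the bench; says nothing of the pad's height.
- spot4 (a point): Foot of rest pad 4 in the touching order (last corner clockwise from the yellow dot), on the pad's axis at the level of the plate's top face, 30 mm above the bench; says nothing of the pad's height.
- spot5 (a point): Foot of rest pad 5 in the touching order (middle of the plate), on the pad's axis at the level of the plate's top face, 30 mm above the bench; says nothing of the pad's height.
Not all that is in view belongs to the job. Several things look just like the marker: the one meant starts farthest from the robot's base.

How it is judged:
By the outcome, as a careful person would: the job done as asked, in the order asked, and still so for the second after the job is handed in, with the robot touching nothing.
It also fails if it takes over 72 s, if anything falls off the work surface, if the arm or the gripper's body presses on something with over 40 N, if the wrist force passes 120 N, or if a joint passes its speed limit or range.

## Working session

There is one attempt and no reset: what is moved stays moved. The work goes in short steps, Python scripts to look and compute and a tool call to move; the robot and the scene stay as the last step left them, time stands still between calls to the robot, and variables do not carry over. Pictures are saved under pics/ and viewed, about 8 in all and at most 12, crops included, and the job is handed in when it is done.

Besides the shell and the picture viewer there is one more tool, called in YAML: its name, and indented under it one key for each argument. jog_arm: Moves the arm, as the interface text tells. Its arguments: {"type":"object","properties":{"turn":{"type":"array","items":{"type":"array","items":{"type":"number"}}},"dp":{"type":"array","items":{"type":"array","items":{"type":"number"}}},"claw":{"type":"array","items":{"type":"number"}},"newtons":{"type":"number"}},"required":["turn","dp","claw"]}

```bash
mkdir -p pics; cat > h.py <<'E'
import numpy as np, cv2
from bench import telemetry, optics, ctrl
def snap(n,f=None):
    s=optics.snapshot(n)
    if f: cv2.imwrite('pics/'+f,s['color'][:,:,::-1])
    return s
def ray(s,uv):
    K=np.array(s['camera_matrix']);d=(np.array(uv,float)-K[:2,2])/[K[0,0],K[1,1]]
    p=d.copy()
    for _ in range(30): p=d/(1+s['k1']*(p@p))
    R=np.array(s['rotation']);R=R if R.shape==(3,3) else cv2.Rodrigues(R)[0]
    return np.array(s['eye']),R@np.array([p[0],p[1],1])
def onz(s,uv,z):
    e,v=ray(s,uv);return e+v*(z-e[2])/v[2]
def proj(s,X):
    R=np.array(s['rotation']);c=R.T@(np.array(X)-s['eye']);p=c[:2]/c[2];p=p*(1+s['k1']*(p@p))
    K=np.array(s['camera_matrix']);return p*[K[0,0],K[1,1]]+K[:2,2]
E
python3 - <<'E'
from h import *
for n in('scene','top'):
    s=snap(n,n+'0.png');print(n,s['eye'],np.round(s['rotation'],3).tolist(),s['k1'],s['camera_matrix'])
print(telemetry.state())
E
```

```text
scene [1.14226111 0.33302513 0.6324993 ] [-1.237, -2.278, 1.0] -0.001797319318282828 [[424.85075891   0.         283.06617716]
 [  0.         424.85075891 212.58093464]
 [  0.           0.           1.        ]]
top [0.49625568 0.01044711 1.13900054] [-2.157, 2.202, -0.131] 0.01599006105722935 [[496.13960313   0.         279.34745617]
 [  0.         496.13960313 211.16137027]
 [  0.           0.           1.        ]]
{'time': 0.1, 'joint_positions': array([-1.28060480e+00,  3.51185944e-01,  1.65238971e+00, -1.68118176e-05,
        1.13912417e+00, -8.45906767e-02]), 'dq': array([ 0.00068541,  0.00025648, -0.00292795, -0.00092678, -0.00026452,
       -0.0011208 ]), 'effort': array([ 1.10531917e-03, -5.06833327e+01, -2.91876107e+01, -2.62724285e-05,
        2.64369570e-03, -1.27047215e-05]), 'tcp_pos': array([ 0.2012715 , -0.51150616,  0.23079904]), 'orientation': array([-3.08551212e+00, -5.85073084e-01,  2.02252163e-04]), 'wrist_force': array([-0.16431019, -0.22533364, -0.31700434]), 'moment': array([-0.04829282,  0.03480446,  0.04698537]), 'gripper_width': 0.08512663053890167}
```

View pics/scene0.png

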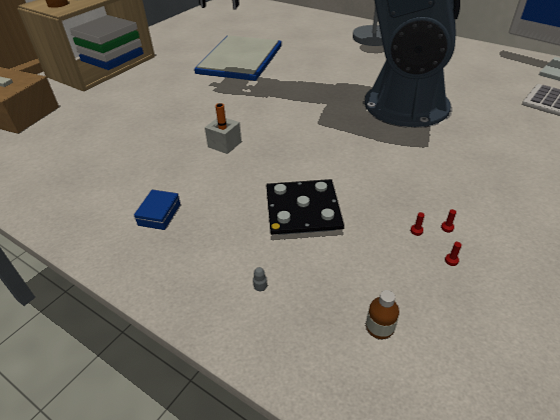

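View pics/top0.png

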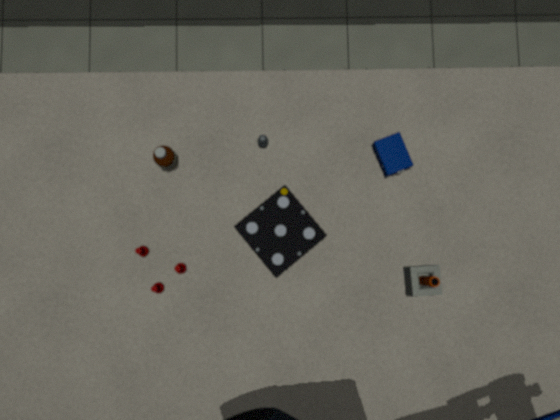

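The scene view shows the stage at (303,207) with the yellow dot at (276,226), the stand and probe at (222,130), and three red markers at about (418,228), (449,223) and (455,255). In the top view the dot is at (284,191), the pads are at (283,202), (309,234), (277,259), (252,228) and (280,230), the stand is at (423,280), and the farthest marker is probably the one at (142,251).

```bash
sed -i "s/R=np.array(s\['rotation'\]);c=/R=cv2.Rodrigues(np.array(s['rotation']).astype(float))[0];c=/" h.py
cat >> h.py <<'E'
def blobs(m,amin):
    n,l,st,c=cv2.connectedComponentsWithStats(m.astype(np.uint8),connectivity=8)
    return [(c[i],st[i]) for i in range(1,n) if st[i,4]>=amin]
E
python3 - <<'E'
from h import *
np.set_printoptions(precision=4,suppress=True)
S={n:snap(n) for n in('scene','top')}
for n,s in S.items():
    im=s['color'].astype(int);r,g,b=im[...,0],im[...,1],im[...,2]
    mx=im.max(2);mn=im.min(2)
    # pads: bright within stage bbox
    box=(slice(180,290),slice(225,335)) if n=='top' else (slice(175,240),slice(262,346))
    roi=np.zeros(r.shape,bool);roi[box]=1
    M=cv2.morphologyEx(((mx<70)&roi).astype(np.uint8),cv2.MORPH_CLOSE,np.ones((21,21)))
    inner=cv2.erode(M,np.ones((3,3)))>0
    print(n,'pads')
    for c,st in blobs((mn>105)&inner,30): print(c,st,onz(s,c,.0395))
    print('dot',[(c,st[4],onz(s,c,.03)) for c,st in blobs((r>120)&(b<60)&(g>90)&roi,5)])
    print('red')
    for c,st in blobs((r>80)&(g<40)&(b<45),20): print(c,st,onz(s,c,.015))
    print('orange')
    for c,st in blobs((r>90)&(r>g*1.6)&(g>b*1.3),30): print(c,st,onz(s,c,.1))
    print('blue')
    for c,st in blobs((b>80)&(b>r*2),100): print(c,st,onz(s,c,.03))
a=S['top']['color'][255:305,395:450];b=S['scene']['color'][95:160,195:250]
t=cv2.resize(a,None,fx=7,fy=7,interpolation=cv2.INTER_CUBIC);u=cv2.resize(b,None,fx=7,fy=7,interpolation=cv2.INTER_CUBIC)
W=np.zeros((460,800,3),np.uint8);W[:350,:385]=t;W[:455,390:775]=u
cv2.imwrite('pics/stand.png',W[:,:,::-1])
E
```

```text
scene pads
[320.7164 185.0448] [315 182  12   7  67] [ 0.5032 -0.0036  0.0395]
[279.8485 187.2273] [275 184  11   8  66] [ 0.557  -0.0751  0.0395]
[302.8133 199.4133] [297 196  12   8  75] [ 0.5646 -0.0118  0.0395]
[327.5 212.5] [322 209  12   8  82] [0.5721 0.0516 0.0395]
[283.4286 214.6667] [278 211  12   9  84] [ 0.6254 -0.0206  0.0395]
dot [(array([275.3333, 225.697 ]), np.int32(33), array([ 0.6528, -0.0223,  0.03  ]))]
red
[452.5714 211.4286] [450 210   6   4  21] [0.405  0.2608 0.015 ]
[420.619  214.5714] [418 213   6   4  21] [0.45   0.2077 0.015 ]
[447.375 226.375] [442 222  12   8  56] [0.4546 0.2657 0.015 ]
[416.3704 229.4074] [411 225  12   8  54] [0.4964 0.2159 0.015 ]
[457.2222 244.1111] [454 242   7   5  27] [0.4925 0.2971 0.015 ]
[451.6061 259.4242] [446 254  13  10  66] [0.537  0.3001 0.015 ]
orange
[220.0968 116.5161] [219 110   5  13  31] [ 0.4712 -0.3053  0.1   ]
blue
[155.7987 204.2312] [134 190  44  30 770] [ 0.7359 -0.2746  0.03  ]
top pads
[282.8101 201.6329] [278 197  10  10  79] [ 0.6279 -0.021   0.0395]
[251.4304 227.2658] [247 223  10  10  79] [0.572  0.0498 0.0395]
[280.0411 230.1644] [275 226  10  10  73] [ 0.5642 -0.0135  0.0395]
[308.6329 232.8101] [304 228  10  10  79] [ 0.5571 -0.0768  0.0395]
[277.3   258.625] [273 254  10  10  80] [ 0.5015 -0.0061  0.0395]
dot [(array([283.8, 190.9]), np.int32(10), array([ 0.6533, -0.0241,  0.03  ]))]
red
[138.381  250.3333] [136 247   5   7  21] [0.5269 0.3049 0.015 ]
[177.6667 267.5556] [176 264   5   8  27] [0.4866 0.2172 0.015 ]
orange
blue
[393.2801 153.1083] [375 133  37  41 914] [ 0.7356 -0.2758  0.03  ]
```

View pics/stand.png

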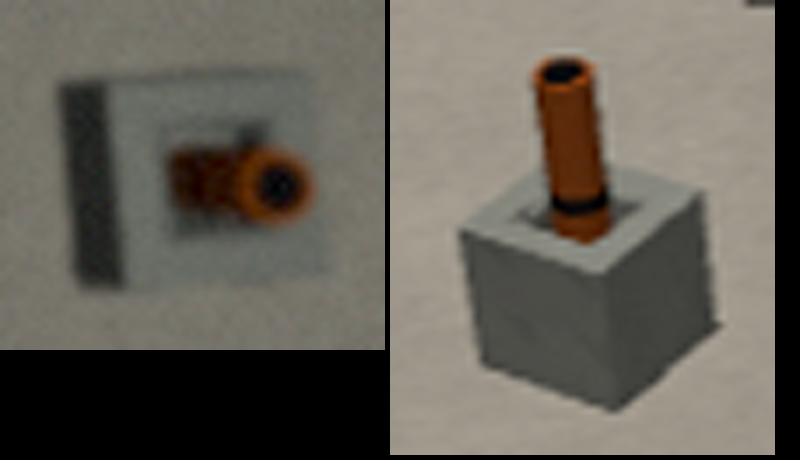

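The crops show the probe top centre at about (280,187) in the top crop and (565,73) in the scene crop. The stand's top corners are also clear. Next I triangulate.

```bash
cat >> h.py <<'E'
def tri(a,ua,b,ub):
    e1,v1=ray(a,ua);e2,v2=ray(b,ub);v1=v1/np.linalg.norm(v1);v2=v2/np.linalg.norm(v2)
    t=np.linalg.lstsq(np.c_[v1,-v2],e2-e1,rcond=None)[0];p,q=e1+t[0]*v1,e2+t[1]*v2
    return (p+q)/2,np.linalg.norm(p-q)
E
python3 - <<'E'
from h import *
np.set_printoptions(precision=4,suppress=True)
T=snap('top');S=snap('scene')
t=lambda x,y:((x+.5)/7-.5+395,(y+.5)/7-.5+255)
c=lambda x,y:((x-390+.5)/7-.5+195,(y+.5)/7-.5+95)
print('probe top',tri(T,t(280,187),S,c(565,73)),onz(T,t(280,187),.115),onz(S,c(565,73),.115))
p=[onz(T,t(*k),.06)for k in((110,80),(312,75),(325,268),(125,288))];print(np.array(p),np.mean(p,0))
p=[onz(S,c(*k),.06)for k in((462,232),(600,272),(705,195),(545,168))];print(np.array(p),np.mean(p,0))
print(onz(T,(279.99,230),.04))
a=T['color'][235:305,125:200];b=S['color'][200:275,400:475]
W=np.hstack([cv2.resize(a,(375,350),interpolation=cv2.INTER_CUBIC),cv2.resize(b[:70],(375,350),interpolation=cv2.INTER_CUBIC)])
cv2.imwrite('pics/red.png',W[:,:,::-1])
E
```

```text
probe top (array([ 0.4474, -0.3262,  0.1139]), np.float64(0.0025296432055424527)) [ 0.4481 -0.327   0.115 ] [ 0.4485 -0.3235  0.115 ]
[[ 0.4795 -0.294   0.06  ]
 [ 0.4797 -0.3569  0.06  ]
 [ 0.4205 -0.3577  0.06  ]
 [ 0.4157 -0.2955  0.06  ]] [ 0.4489 -0.326   0.06  ]
[[ 0.4833 -0.3512  0.06  ]
 [ 0.4775 -0.292   0.06  ]
 [ 0.4171 -0.2919  0.06  ]
 [ 0.4334 -0.3542  0.06  ]] [ 0.4528 -0.3223  0.06  ]
[ 0.5646 -0.0134  0.04  ]
```

View pics/red.png

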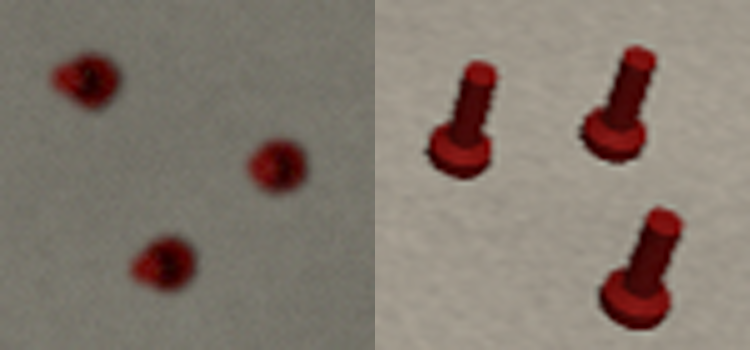

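jog_arm:
  turn:
    - [0, 0, -1]
    - [0, 0, -1]
    - [0, 0, 0]
    - [0, 0, 0]
    - [0, 0, 0]
    - [0, 0, 0]
    - [0, 0, 0]
    - [0, 0, 0]
    - [0, 0, 0]
    - [0, 0, 0]
  dp:
    - [0, 0, 0]
    - [0, 0, 0]
    - [0, 0, 0]
    - [0, 0, 0]
    - [0, 0, 0]
    - [0, 0, 0]
    - [0, 0, 0]
    - [0, 0, 0]
    - [0, 0, 0]
    - [0, 0, 0]
  claw: [60, 60, 60, 60, 60, 60, 60, 60, 60, 60]
  newtons: 60

```text
time: 1.13
tcp_pos: [0.2013, -0.5115, 0.2308]
orientation: [-3.024, -0.846, 0.0]
wrist_force: [-0.6, 0.5, -0.5]
gripper_width: 0.06
```

The crop shows the target marker at the lower right of the scene panel: base (636,298), top (663,222). In the top panel its base is at (92,81) and its top at (62,80). The probe is at about (0.448, -0.3255). I turn to yaw 0 and start moving.

jog_arm:
  turn:
    - [0, 0, 1]
    - [0, 0, 1]
    - [0, 0, 1]
    - [0, 0, 1]
    - [0, 0, 1]
    - [0, 0, 1]
    - [0, 0, 0.26]
    - [0, 0, 0]
    - [0, 0, 0]
    - [0, 0, 0]
  dp:
    - [0, 0, 0]
    - [0, 0, 0]
    - [0, 0, 0]
    - [0, 0, 0]
    - [0, 0, 0]
    - [0, 0, 0]
    - [0, 0, 0]
    - [0, 0, 0]
    - [0.7, 0, 0]
    - [0.7, 0, 0]
  claw: [60, 60, 60, 60, 60, 60, 60, 60, 60, 60]

```text
time: 1.97
tcp_pos: [0.255, -0.5137, 0.2311]
orientation: [-3.14, 0.052, 0.002]
wrist_force: [1.0, 0.4, -0.1]
gripper_width: 0.0599
```

```bash
python3 - <<'E'
from h import *
np.set_printoptions(precision=4,suppress=True)
T=snap('top');S=snap('scene')
f=lambda x,y,ox,oy:((x+.5)/5-.5+ox,(y+.5)/5-.5+oy)
bt=f(92,81,125,235);tt=f(62,80,125,235);bs=f(636-375,298,400,200);ts=f(663-375,222,400,200)
print(onz(T,bt,.006),onz(S,bs,.008),onz(T,tt,.048),onz(S,ts,.048),tri(T,tt,S,ts))
E
```

```text
[0.5259 0.2969 0.006 ] [0.5293 0.2998 0.008 ] [0.5255 0.2992 0.048 ] [0.527  0.2989 0.048 ] (array([0.5256, 0.2992, 0.0469]), np.float64(0.0006707609812648445))
```

jog_arm:
  turn:
    - [0, 0, -0.38]
    - [0, 0, 0]
    - [0, 0, 0]
    - [0, 0, 0]
    - [0, 0, 0]
    - [0, 0, 0]
    - [0, 0, 0]
    - [0, 0, 0]
    - [0, 0, 0]
    - [0, 0, 0]
  dp:
    - [0, 0, 0]
    - [0.6, -0.6, 0]
    - [0.6, -0.6, 0]
    - [0.6, -0.6, 0]
    - [0.6, -0.6, 0]
    - [0.6, -0.6, 0]
    - [0.6, -0.6, 0]
    - [0.6, -0.6, 0.4]
    - [0.6, -0.5, 0.4]
    - [0, 0, 0.4]
  claw: [60, 60, 60, 60, 60, 60, 60, 60, 60, 60]

```text
time: 2.9
tcp_pos: [0.4532, -0.3181, 0.1842]
orientation: [3.137, 0.019, 0.006]
wrist_force: [-0.3, -1.2, -0.3]
gripper_width: 0.0599
```

jog_arm:
  turn:
    - [0, 0, 0.14]
    - [0, 0, 0]
    - [0, 0, 0]
    - [0, 0, 0]
    - [0, 0, 0]
    - [0, 0, 0]
    - [0, 0, 0]
    - [0, 0, 0]
    - [0, 0, 0]
    - [0, 0, 0]
  dp:
    - [-0.13, 0.185, 0]
    - [0, 0, 0]
    - [0, 0, 0.3]
    - [0, 0, 0.4]
    - [0, 0, 0.4]
    - [0, 0, 0.4]
    - [0, 0, 0.3]
    - [0, 0, 0.3]
    - [0, 0, 0]
    - [0, 0, 0]
  claw: [60, 60, 60, 60, 60, 60, 60, 60, 60, 60]

```text
time: 3.73
tcp_pos: [0.443, -0.3332, 0.0968]
orientation: [3.134, -0.009, 0.008]
wrist_force: [-0.5, 0.7, 0.2]
gripper_width: 0.06
```

```bash
python3 - <<'E'
from h import *
s=telemetry.state();print(s['tcp_pos'],s['orientation'],s['wrist_force'])
T=snap('top');S=snap('scene')
W=np.hstack([cv2.resize(T['color'][240:320,380:470],(395,350),interpolation=cv2.INTER_CUBIC),cv2.resize(S['color'][70:160,180:270],(400,350),interpolation=cv2.INTER_CUBIC)])
cv2.imwrite('pics/g1.png',W[:,:,::-1])
E
```

```text
[ 0.44297407 -0.3332121   0.09680304] [ 3.1341089  -0.00914221  0.00812038] [-0.48633491  0.72361292  0.16795414]
```

View pics/g1.png

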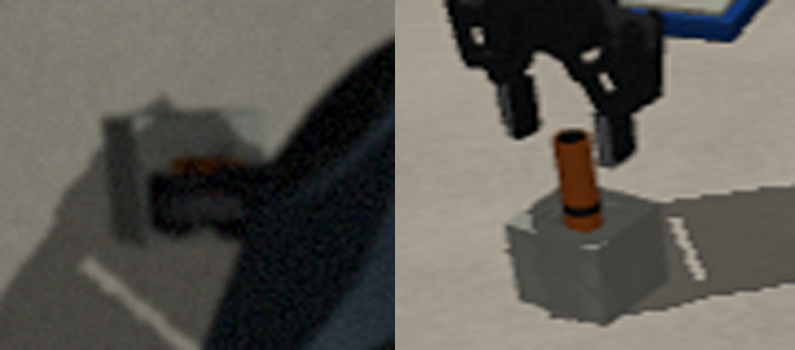

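The image shows the probe between the open fingers with the jaws high, slightly off to -x and -y. I'll add a helper that gives the correction in tool axes.

```bash
cat > go.py <<'E'
import sys
from h import *
from scipy.spatial.transform import Rotation as Ro
np.set_printoptions(precision=3,suppress=True)
s=telemetry.state();R=Ro.from_rotvec(s['orientation']);G=Ro.from_rotvec([np.pi,0,0])
print('tcp',s['tcp_pos']*1000,'F',s['wrist_force'],'w',s['gripper_width'],'t',s['time'],'dq',np.abs(s['dq']).max())
print('turn',np.rad2deg((R.inv()*G).as_rotvec())/5)
if len(sys.argv)>3: print('dp',R.inv().apply(np.array(list(map(float,sys.argv[1:4])))/1000-s['tcp_pos'])/.04)
E
python3 go.py 448 -325.5 96.8
```

```text
tcp [ 443.235 -333.069   97.233] F [ 0.458 -0.174  0.713] w 0.060036835893187784 t 3.8333 dq 0.010809076350194728
turn [ 0.09  -0.065 -0.064]
dp [ 0.118 -0.19   0.01 ]
```

jog_arm:
  turn:
    - [0.09, -0.065, -0.064]
    - [0, 0, 0]
    - [0, 0, 0]
    - [0, 0, 0]
    - [0, 0, 0]
    - [0, 0, 0]
    - [0, 0, 0]
    - [0, 0, 0]
    - [0, 0, 0]
    - [0, 0, 0]
  dp:
    - [0.12, -0.19, 0]
    - [0, 0, 0]
    - [0, 0, 0]
    - [0, 0, 0]
    - [0, 0, 0]
    - [0, 0, 0]
    - [0, 0, 0]
    - [0, 0, 0]
    - [0, 0, 0]
    - [0, 0, 0]
  claw: [60, 60, 60, 60, 60, 60, 60, 60, 60, 60]

```text
time: 4.67
tcp_pos: [0.4498, -0.3258, 0.1005]
orientation: [3.139, 0.001, 0.005]
wrist_force: [0.5, 0.1, -0.2]
gripper_width: 0.06
```

```bash
python3 go.py 448 -325.5 78
```

```text
tcp [ 449.754 -325.766  100.476] F [ 0.459  0.097 -0.198] w 0.0599751352961351 t 4.6667 dq 0.0012059879747987857
turn [ 0.03  -0.039  0.01 ]
dp [-0.046 -0.008  0.562]
```

jog_arm:
  turn:
    - [0.03, -0.04, 0]
    - [0, 0, 0]
    - [0, 0, 0]
    - [0, 0, 0]
    - [0, 0, 0]
    - [0, 0, 0]
    - [0, 0, 0]
    - [0, 0, 0]
    - [0, 0, 0]
    - [0, 0, 0]
  dp:
    - [-0.045, 0, 0.2]
    - [0, 0, 0.2]
    - [0, 0, 0.16]
    - [0, 0, 0]
    - [0, 0, 0]
    - [0, 0, 0]
    - [0, 0, 0]
    - [0, 0, 0]
    - [0, 0, 0]
    - [0, 0, 0]
  claw: [60, 60, 60, 60, 60, 60, 60, 60, 60, 60]

```text
time: 5.5
tcp_pos: [0.4475, -0.3257, 0.075]
orientation: [-3.141, -0.001, 0.002]
wrist_force: [-0.2, -0.2, -0.3]
gripper_width: 0.0599
```

```bash
python3 go.py 448 -325.5 78
```

```text
tcp [ 447.473 -325.668   74.983] F [-0.186 -0.172 -0.346] w 0.05993418347131593 t 5.5 dq 0.004264250784465573
turn [-0.012  0.016  0.009]
dp [ 0.013 -0.004 -0.075]
```

jog_arm:
  turn:
    - [0, 0, 0]
    - [0, 0, 0]
    - [0, 0, 0]
    - [0, 0, 0]
    - [0, 0, 0]
    - [0, 0, 0]
    - [0, 0, 0]
    - [0, 0, 0]
    - [0, 0, 0]
    - [0, 0, 0]
  dp:
    - [0, 0, 0]
    - [0, 0, 0]
    - [0, 0, 0]
    - [0, 0, 0]
    - [0, 0, 0]
    - [0, 0, 0]
    - [0, 0, 0]
    - [0, 0, 0]
    - [0, 0, 0]
    - [0, 0, 0]
  claw: [10, 10, 10, 10, 10, 10, 10, 10, 10, 10]
  newtons: 60

```text
time: 6.33
tcp_pos: [0.4477, -0.3258, 0.0756]
orientation: [-3.141, -0.001, 0.001]
wrist_force: [-0.3, 0.7, 1.2]
gripper_width: 0.0206
```

```bash
python3 go.py 448 -325.5 160
```

```text
tcp [ 447.687 -325.814   75.617] F [-0.256  0.706  1.203] w 0.02062780728165147 t 6.3333 dq 0.0021332918587999385
turn [-0.005  0.008  0.009]
dp [ 0.006 -0.009 -2.11 ]
```

jog_arm:
  turn:
    - [0, 0, 0]
    - [0, 0, 0]
    - [0, 0, 0]
    - [0, 0, 0]
    - [0, 0, 0]
    - [0, 0, 0]
    - [0, 0, 0]
    - [0, 0, 0]
    - [0, 0, 0]
    - [0, 0, 0]
  dp:
    - [0, 0, -0.2]
    - [0, 0, -0.3]
    - [0, 0, -0.3]
    - [0, 0, -0.3]
    - [0, 0, -0.3]
    - [0, 0, -0.3]
    - [0, 0, -0.3]
    - [0, 0, -0.1]
    - [0, 0, 0]
    - [0, 0, 0]
  claw: [10, 10, 10, 10, 10, 10, 10, 10, 10, 10]

```text
time: 7.17
tcp_pos: [0.4474, -0.3256, 0.1701]
orientation: [3.141, 0.001, 0.001]
wrist_force: [-0.1, -0.1, -2.0]
gripper_width: 0.0205
```

```bash
python3 go.py 626.5 -21 130; python3 - <<'E'
from h import *
T=snap('top');S=snap('scene')
c=S['color'][20:160,140:320]
cv2.imwrite('pics/g2.png',cv2.resize(c,(720,560),interpolation=cv2.INTER_CUBIC)[:,:,::-1])
E
```

```text
tcp [ 447.41  -325.563  170.055] F [-0.149 -0.137 -2.035] w 0.020520745355819926 t 7.1667 dq 0.010962025177523692
turn [ 0.006 -0.005  0.009]
dp [ 4.483 -7.611  0.999]
```

View pics/g2.png

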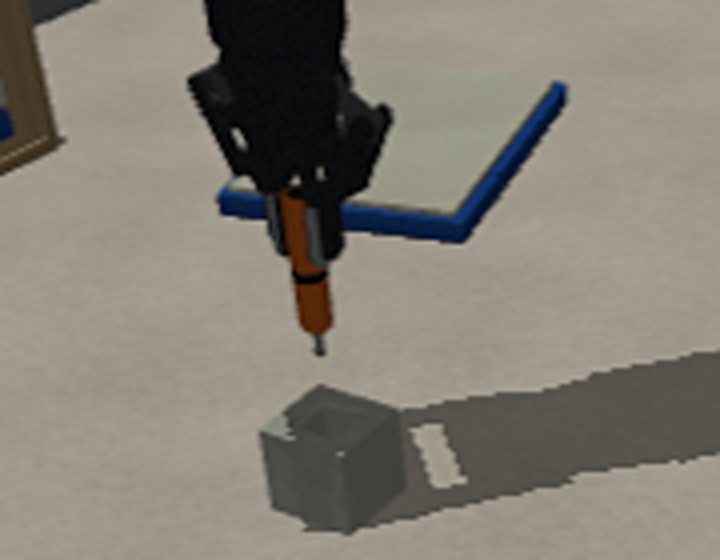

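The image shows the probe clear of the stand, with its tip at about (320,352) in the crop and the well empty. I head for pad 1.

jog_arm:
  turn:
    - [0, 0, 0]
    - [0, 0, 0]
    - [0, 0, 0]
    - [0, 0, 0]
    - [0, 0, 0]
    - [0, 0, 0]
    - [0, 0, 0]
    - [0, 0, 0]
    - [0, 0, 0]
    - [0, 0, 0]
  dp:
    - [0.3, -0.5, 0]
    - [0.45, -0.76, 0]
    - [0.45, -0.76, 0]
    - [0.45, -0.76, 0]
    - [0.45, -0.76, 0]
    - [0.45, -0.76, 0]
    - [0.45, -0.76, 0]
    - [0.45, -0.76, 0]
    - [0.45, -0.76, 0]
    - [0.45, -0.76, 0]
  claw: [10, 10, 10, 10, 10, 10, 10, 10, 10, 10]

```text
time: 8.1
tcp_pos: [0.6231, -0.0235, 0.1613]
orientation: [-3.139, 0.014, 0.019]
wrist_force: [-0.5, -2.1, -1.1]
gripper_width: 0.0205
```

```bash
python3 go.py 626.7 -20.8 130;python3 - <<'E'
from h import *
S=snap('scene')
for z in (.1045,.1245): print(proj(S,(.4474,-.3256,z)))
E
```

```text
tcp [623.093 -23.471 161.254] F [-0.507 -2.066 -1.059] w 0.020477452504785918 t 8.1 dq 0.6626512571582706
turn [-0.034  0.141 -0.104]
dp [ 0.099 -0.065  0.78 ]
[219.70497796 108.42524011]
[218.7189034  101.08029587]
```

jog_arm:
  turn:
    - [0, 0, 0]
    - [0, 0, 0]
    - [0, 0, 0]
    - [0, 0.14, -0.1]
    - [0, 0, 0]
    - [0, 0, 0]
    - [0, 0, 0]
    - [0, 0, 0]
    - [0, 0, 0]
    - [0, 0, 0]
  dp:
    - [0, 0, 0]
    - [0, 0, 0]
    - [0, 0, 0]
    - [0, 0, 0.2]
    - [0, 0, 0.2]
    - [0, 0, 0.1]
    - [0, 0, 0]
    - [0, 0, 0]
    - [0, 0, 0]
    - [0, 0, 0]
  claw: [10, 10, 10, 10, 10, 10, 10, 10, 10, 10]

```text
time: 8.98
tcp_pos: [0.6229, -0.0207, 0.1367]
orientation: [-3.137, -0.0, 0.009]
wrist_force: [-0.3, 1.1, -2.1]
gripper_width: 0.0202
```

```bash
python3 go.py 626.7 -20.8 125;python3 - <<'E'
from h import *
S=snap('scene')
c=S['color'][110:260,230:380]
cv2.imwrite('pics/g3.png',cv2.resize(c,(600,600),interpolation=cv2.INTER_CUBIC)[:,:,::-1])
p=telemetry.state()['tcp_pos']
for z in (.0656,.0456): print((proj(S,p-[0,0,z])-[230,110])*4)
E
```

```text
tcp [622.884 -20.709 136.664] F [-0.313  1.082 -2.067] w 0.020206687004074398 t 8.9833 dq 0.00529692614708816
turn [-0.055  0.064  0.   ]
dp [0.097 0.004 0.291]
[215.26153475 369.39296232]
[214.55221195 338.80571505]
```

View pics/g3.png

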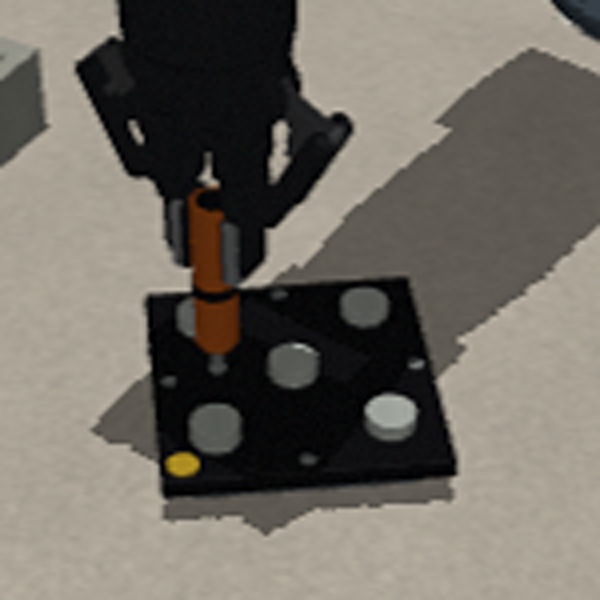

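The tip is at about (217,370) in the crop, against a predicted (215,369), so the hold is true. It hovers near pad 1.

jog_arm:
  turn:
    - [-0.05, 0.06, 0]
    - [0, 0, 0]
    - [0, 0, 0]
    - [0, 0, 0]
    - [0, 0, 0]
    - [0, 0, 0]
    - [0, 0, 0]
    - [0, 0, 0]
    - [0, 0, 0]
    - [0, 0, 0]
  dp:
    - [0.1, 0, 0.2]
    - [0, 0, 0.2]
    - [0, 0, 0.1]
    - [0, 0, 0]
    - [0, 0, 0]
    - [0, 0, 0]
    - [0, 0, 0]
    - [0, 0, 0]
    - [0, 0, 0]
    - [0, 0, 0]
  claw: [10, 10, 10, 10, 10, 10, 10, 10, 10, 10]
  newtons: 80

```text
time: 9.87
tcp_pos: [0.6277, -0.0204, 0.1149]
orientation: [3.141, 0.001, 0.002]
wrist_force: [0.6, -0.8, -1.6]
gripper_width: 0.0202
```

```bash
python3 go.py 626.7 -20.8 102.6
```

```text
tcp [627.657 -20.382 114.912] F [ 0.595 -0.792 -1.566] w 0.020185944956772835 t 9.8667 dq 0.0032574809167921536
turn [ 0.001 -0.012  0.005]
dp [-0.024  0.01   0.308]
```

jog_arm:
  turn:
    - [0, 0, 0]
    - [0, 0, 0]
    - [0, 0, 0]
    - [0, 0, 0]
    - [0, 0, 0]
    - [0, 0, 0]
    - [0, 0, 0]
    - [0, 0, 0]
    - [0, 0, 0]
    - [0, 0, 0]
  dp:
    - [0, 0, 0.07]
    - [0, 0, 0.07]
    - [0, 0, 0.07]
    - [0, 0, 0.06]
    - [0, 0, 0]
    - [0, 0, 0]
    - [0, 0, 0]
    - [0, 0, 0]
    - [0, 0, 0]
    - [0, 0, 0]
  claw: [10, 10, 10, 10, 10, 10, 10, 10, 10, 10]

```text
time: 10.7
tcp_pos: [0.6284, -0.0205, 0.1044]
orientation: [3.141, 0.001, 0.005]
wrist_force: [-1.5, -0.2, 1.0]
gripper_width: 0.0203
```

```bash
cat > f.py <<'E'
from h import *
F=[]
for i in range(4): snap('top'); s=telemetry.state();F.append(np.r_[s['wrist_force'],s['tcp_pos']*1000])
F=np.array(F);print('meanF',F[:,:3].mean(0).round(2),'sd',F[:,2].std().round(2),'z',F[:,5].mean().round(2),'tip',(F[:,5].mean()-65.6).round(2))
E
python3 go.py 626.7 -20.8 102.6; python3 f.py
```

```text
tcp [628.351 -20.474 104.446] F [-1.525 -0.222  1.05 ] w 0.020301505175545655 t 10.7 dq 0.0018854773262397101
turn [ 0.003 -0.036  0.004]
dp [-0.041  0.008  0.046]
meanF [-1.    0.42  1.12] sd 0.44 z 104.4 tip 38.8
```

jog_arm:
  turn:
    - [0, 0, 0]
    - [0, 0, 0]
    - [0, 0, 0]
    - [0, 0, 0]
    - [0, 0, 0]
    - [0, 0, 0]
    - [0, 0, 0]
    - [0, 0, 0]
    - [0, 0, 0]
    - [0, 0, 0]
  dp:
    - [0, 0, -0.2]
    - [0, 0, -0.2]
    - [0, 0, 0]
    - [-0.3, 0.23, 0]
    - [-0.4, 0.3, 0]
    - [-0.4, 0.3, 0]
    - [-0.4, 0.3, 0]
    - [-0.2, 0.15, 0]
    - [0, 0, 0]
    - [0, 0, 0]
  claw: [10, 10, 10, 10, 10, 10, 10, 10, 10, 10]

```text
time: 11.73
tcp_pos: [0.5587, -0.0729, 0.1229]
orientation: [3.141, 0.002, 0.01]
wrist_force: [0.3, 0.3, -1.0]
gripper_width: 0.0198
```

```bash
python3 f.py; python3 go.py 557 -76 114
```

```text
meanF [ 0.62  0.3  -1.67] sd 0.36 z 122.73 tip 57.13
tcp [559.022 -72.373 122.603] F [ 0.423  0.438 -1.278] w 0.02049747169704425 t 11.9333 dq 0.00455165071056248
turn [ 0.005 -0.068  0.028]
dp [-0.052  0.09   0.215]
```

jog_arm:
  turn:
    - [0, -0.07, 0.03]
    - [0, 0, 0]
    - [0, 0, 0]
    - [0, 0, 0]
    - [0, 0, 0]
    - [0, 0, 0]
    - [0, 0, 0]
    - [0, 0, 0]
    - [0, 0, 0]
    - [0, 0, 0]
  dp:
    - [-0.05, 0.09, 0]
    - [0, 0, 0.1]
    - [0, 0, 0.1]
    - [0, 0, 0.1]
    - [0, 0, 0.09]
    - [0, 0, 0.08]
    - [0, 0, 0]
    - [0, 0, 0]
    - [0, 0, 0]
    - [0, 0, 0]
  claw: [10, 10, 10, 10, 10, 10, 10, 10, 10, 10]

```text
time: 12.77
tcp_pos: [0.5585, -0.0753, 0.1017]
orientation: [3.141, 0.002, 0.0]
wrist_force: [-1.3, 0.5, 1.0]
gripper_width: 0.0202
```

```bash
python3 f.py; python3 go.py 557 -76 102
```

```text
meanF [-1.14  0.11  1.47] sd 0.37 z 101.64 tip 36.04
tcp [558.5   -75.291 101.572] F [-1.706  0.118  1.288] w 0.020636847482449476 t 12.9667 dq 0.0028498089872699616
turn [ 0.007 -0.001  0.016]
dp [-0.038  0.018 -0.011]
```

jog_arm:
  turn:
    - [0, 0, 0]
    - [0, 0, 0]
    - [0, 0, 0]
    - [0, 0, 0]
    - [0, 0, 0]
    - [0, 0, 0]
    - [0, 0, 0]
    - [0, 0, 0]
    - [0, 0, 0]
    - [0, 0, 0]
  dp:
    - [0, 0, -0.2]
    - [0, 0, -0.23]
    - [0, 0, 0]
    - [-0.23, -0.3, 0]
    - [-0.32, -0.4, 0]
    - [-0.32, -0.4, 0]
    - [-0.32, -0.4, 0]
    - [-0.21, -0.24, 0]
    - [0, 0, 0]
    - [0, 0, 0]
  claw: [10, 10, 10, 10, 10, 10, 10, 10, 10, 10]

```text
time: 13.8
tcp_pos: [0.501, -0.0038, 0.1222]
orientation: [3.14, 0.0, 0.006]
wrist_force: [-0.1, 0.2, -1.2]
gripper_width: 0.0199
```

```bash
python3 f.py; python3 go.py 502.3 -4.8 102
```

```text
meanF [ 0.45 -0.04 -1.98] sd 0.26 z 122.07 tip 56.47
tcp [501.345  -4.541 121.945] F [ 0.545  0.324 -1.839] w 0.02018347940143833 t 14.0 dq 0.002863380764971446
turn [ 0.015 -0.041 -0.012]
dp [0.022 0.006 0.499]
```

jog_arm:
  turn:
    - [0, -0.04, 0]
    - [0, 0, 0]
    - [0, 0, 0]
    - [0, 0, 0]
    - [0, 0, 0]
    - [0, 0, 0]
    - [0, 0, 0]
    - [0, 0, 0]
    - [0, 0, 0]
    - [0, 0, 0]
  dp:
    - [0.02, 0, 0]
    - [0, 0, 0.1]
    - [0, 0, 0.1]
    - [0, 0, 0.1]
    - [0, 0, 0.09]
    - [0, 0, 0.07]
    - [0, 0, 0]
    - [0, 0, 0]
    - [0, 0, 0]
    - [0, 0, 0]
  claw: [10, 10, 10, 10, 10, 10, 10, 10, 10, 10]

```text
time: 14.83
tcp_pos: [0.5038, -0.0062, 0.1013]
orientation: [3.14, -0.005, 0.001]
wrist_force: [0.3, -0.8, 0.8]
gripper_width: 0.0199
```

```bash
python3 f.py; python3 go.py 572 50.7 102
```

```text
meanF [-0.2  -0.22  0.87] sd 0.4 z 101.28 tip 35.68
tcp [503.823  -6.215 101.265] F [-0.22  -0.038  0.439] w 0.020376580241641382 t 15.0333 dq 0.0016947735018555273
turn [ 0.016 -0.008 -0.036]
dp [ 1.7   -1.428 -0.019]
```

jog_arm:
  turn:
    - [0, 0, 0]
    - [0, 0, 0]
    - [0, 0, -0.03]
    - [0, 0, 0]
    - [0, 0, 0]
    - [0, 0, 0]
    - [0, 0, 0]
    - [0, 0, 0]
    - [0, 0, 0]
    - [0, 0, 0]
  dp:
    - [0, 0, -0.2]
    - [0, 0, -0.23]
    - [0, 0, 0]
    - [0.3, -0.25, 0]
    - [0.4, -0.34, 0]
    - [0.4, -0.34, 0]
    - [0.4, -0.34, 0]
    - [0.16, -0.13, 0]
    - [0, 0, 0]
    - [0, 0, 0]
  claw: [10, 10, 10, 10, 10, 10, 10, 10, 10, 10]

```text
time: 15.87
tcp_pos: [0.572, 0.0516, 0.1221]
orientation: [3.14, -0.001, 0.002]
wrist_force: [-0.3, -0.0, -2.0]
gripper_width: 0.02
```

```bash
python3 f.py; python3 go.py 572 50.7 102
```

```text
meanF [ 0.2   0.05 -1.74] sd 0.23 z 122.18 tip 56.58
tcp [571.737  51.058 122.253] F [ 0.451 -0.097 -1.862] w 0.020152844367466685 t 16.0667 dq 0.005659450677505343
turn [ 0.018 -0.017 -0.018]
dp [0.006 0.008 0.506]
```

jog_arm:
  turn:
    - [0, 0, 0]
    - [0, 0, 0]
    - [0, 0, 0]
    - [0, 0, 0]
    - [0, 0, 0]
    - [0, 0, 0]
    - [0, 0, 0]
    - [0, 0, 0]
    - [0, 0, 0]
    - [0, 0, 0]
  dp:
    - [0, 0, 0]
    - [0, 0, 0.1]
    - [0, 0, 0.1]
    - [0, 0, 0.1]
    - [0, 0, 0.09]
    - [0, 0, 0.07]
    - [0, 0, 0]
    - [0, 0, 0]
    - [0, 0, 0]
    - [0, 0, 0]
  claw: [10, 10, 10, 10, 10, 10, 10, 10, 10, 10]

```text
time: 16.9
tcp_pos: [0.5711, 0.0496, 0.1024]
orientation: [3.14, -0.005, 0.003]
wrist_force: [-1.2, -0.6, 1.1]
gripper_width: 0.0201
```

```bash
python3 f.py; python3 go.py 564.4 -12.7 102
```

```text
meanF [-0.72 -0.25  0.91] sd 0.17 z 102.4 tip 36.8
tcp [571.064  49.551 102.352] F [-0.812 -0.715  1.118] w 0.020439169406112075 t 17.1 dq 0.0027259260811961935
turn [ 0.018 -0.022 -0.038]
dp [-0.161  1.557  0.011]
```

jog_arm:
  turn:
    - [0, 0, 0]
    - [0, 0, 0]
    - [0, 0, -0.03]
    - [0, 0, 0]
    - [0, 0, 0]
    - [0, 0, 0]
    - [0, 0, 0]
    - [0, 0, 0]
    - [0, 0, 0]
    - [0, 0, 0]
  dp:
    - [0, 0, -0.2]
    - [0, 0, -0.23]
    - [0, 0, 0]
    - [-0.04, 0.3, 0]
    - [-0.04, 0.4, 0]
    - [-0.04, 0.4, 0]
    - [-0.04, 0.3, 0]
    - [0, 0.13, 0]
    - [0, 0, 0]
    - [0, 0, 0]
  claw: [10, 10, 10, 10, 10, 10, 10, 10, 10, 10]

```text
time: 17.93
tcp_pos: [0.5638, -0.0163, 0.1221]
orientation: [3.14, 0.0, 0.004]
wrist_force: [-0.2, 0.4, -1.8]
gripper_width: 0.0203
```

```bash
python3 f.py; python3 go.py 564.4 -12.7 102
```

```text
meanF [-0.37  0.05 -1.65] sd 0.16 z 122.1 tip 56.5
tcp [563.877 -15.479 122.098] F [-0.068  0.642 -1.66 ] w 0.020343515958049847 t 18.1333 dq 0.003379537775774481
turn [ 0.021 -0.031  0.018]
dp [ 0.012 -0.07   0.502]
```

jog_arm:
  turn:
    - [0.02, -0.03, 0]
    - [0, 0, 0]
    - [0, 0, 0]
    - [0, 0, 0]
    - [0, 0, 0]
    - [0, 0, 0]
    - [0, 0, 0]
    - [0, 0, 0]
    - [0, 0, 0]
    - [0, 0, 0]
  dp:
    - [0, -0.07, 0]
    - [0, 0, 0.1]
    - [0, 0, 0.1]
    - [0, 0, 0.1]
    - [0, 0, 0.09]
    - [0, 0, 0.07]
    - [0, 0, 0]
    - [0, 0, 0]
    - [0, 0, 0]
    - [0, 0, 0]
  claw: [10, 10, 10, 10, 10, 10, 10, 10, 10, 10]

```text
time: 18.97
tcp_pos: [0.5644, -0.0107, 0.1019]
orientation: [-3.141, -0.006, -0.001]
wrist_force: [-0.6, 0.0, 1.5]
gripper_width: 0.0202
```

```bash
python3 f.py; python3 go.py 447.7 -325.8 102
```

```text
meanF [-0.53 -0.04  1.22] sd 0.44 z 101.9 tip 36.3
tcp [564.423 -10.759 101.852] F [-0.872 -0.945  0.892] w 0.02040636366240076 t 19.1667 dq 0.0023394209128179246
turn [-0.002 -0.007  0.044]
dp [-2.948  7.865 -0.007]
```

jog_arm:
  turn:
    - [0, 0, 0]
    - [0, 0, 0]
    - [0, 0, 0]
    - [0, 0, 0]
    - [0, 0, 0]
    - [0, 0, 0]
    - [0, 0, 0]
    - [0, 0, 0]
    - [0, 0, 0]
    - [0, 0, 0]
  dp:
    - [0, 0, -0.3]
    - [0, 0, -0.5]
    - [0, 0, -0.5]
    - [0, 0, -0.4]
    - [-0.2, 0.5, 0]
    - [-0.28, 0.75, 0]
    - [-0.28, 0.75, 0]
    - [-0.28, 0.75, 0]
    - [-0.28, 0.75, 0]
    - [-0.28, 0.75, 0]
  claw: [10, 10, 10, 10, 10, 10, 10, 10, 10, 10]

```text
time: 20.0
tcp_pos: [0.5002, -0.1825, 0.1799]
orientation: [3.141, 0.019, 0.006]
wrist_force: [0.6, -0.6, -2.1]
gripper_width: 0.0203
```

jog_arm:
  turn:
    - [0, 0, 0]
    - [0, 0, 0]
    - [0, 0, 0]
    - [0, 0, 0]
    - [0, 0, 0]
    - [0, 0, 0]
    - [0, 0, 0]
    - [0, 0, 0]
    - [0, 0, 0]
    - [0, 0, 0]
  dp:
    - [-0.28, 0.75, 0]
    - [-0.28, 0.75, 0]
    - [-0.28, 0.75, 0]
    - [-0.2, 0.5, 0]
    - [0, 0, 0]
    - [0, 0, 0]
    - [0, 0, 0]
    - [0, 0, 0]
    - [0, 0, 0]
    - [0, 0, 0]
  claw: [10, 10, 10, 10, 10, 10, 10, 10, 10, 10]

```text
time: 20.83
tcp_pos: [0.4556, -0.3011, 0.1857]
orientation: [3.138, 0.014, 0.01]
wrist_force: [0.8, 0.1, -1.7]
gripper_width: 0.02
```

```bash
python3 go.py 447.7 -325.8 150
```

```text
tcp [ 455.648 -301.119  185.733] F [ 0.783  0.066 -1.733] w 0.019956992142337763 t 20.8333 dq 0.01685824807544043
turn [ 0.037 -0.077  0.102]
dp [-0.21   0.612  0.894]
```

jog_arm:
  turn:
    - [0, 0, 0]
    - [0.03, -0.07, 0.1]
    - [0, 0, 0]
    - [0, 0, 0]
    - [0, 0, 0]
    - [0, 0, 0]
    - [0, 0, 0]
    - [0, 0, 0]
    - [0, 0, 0]
    - [0, 0, 0]
  dp:
    - [-0.1, 0.3, 0]
    - [-0.1, 0.3, 0]
    - [0, 0, 0.2]
    - [0, 0, 0.2]
    - [0, 0, 0.2]
    - [0, 0, 0]
    - [0, 0, 0]
    - [0, 0, 0]
    - [0, 0, 0]
    - [0, 0, 0]
  claw: [10, 10, 10, 10, 10, 10, 10, 10, 10, 10]

```text
time: 21.67
tcp_pos: [0.4476, -0.3253, 0.158]
orientation: [-3.14, -0.003, 0.003]
wrist_force: [0.6, 0.3, -1.6]
gripper_width: 0.0205
```

```bash
python3 go.py 447.7 -325.8 77
```

```text
tcp [ 447.622 -325.253  158.008] F [ 0.628  0.34  -1.578] w 0.02054527387641587 t 21.6667 dq 0.004478789272504018
turn [-0.016  0.02   0.02 ]
dp [0.006 0.017 2.025]
```

jog_arm:
  turn:
    - [0, 0, 0]
    - [0, 0, 0]
    - [0, 0, 0]
    - [0, 0, 0]
    - [0, 0, 0]
    - [0, 0, 0]
    - [0, 0, 0]
    - [0, 0, 0]
    - [0, 0, 0]
    - [0, 0, 0]
  dp:
    - [0, 0.015, 0.15]
    - [0, 0, 0.2]
    - [0, 0, 0.2]
    - [0, 0, 0.2]
    - [0, 0, 0.2]
    - [0, 0, 0.2]
    - [0, 0, 0]
    - [0, 0, 0]
    - [0, 0, 0]
    - [0, 0, 0]
  claw: [10, 10, 10, 10, 10, 10, 10, 10, 10, 10]

```text
time: 22.5
tcp_pos: [0.4474, -0.3255, 0.1064]
orientation: [-3.14, -0.003, 0.004]
wrist_force: [0.2, -0.7, -1.3]
gripper_width: 0.02
```

```bash
python3 go.py 447.7 -325.8 77
```

```text
tcp [ 447.433 -325.461  106.447] F [ 0.167 -0.714 -1.32 ] w 0.02001927159810659 t 22.5 dq 0.002688402676988148
turn [-0.023  0.028  0.023]
dp [0.008 0.01  0.736]
```

jog_arm:
  turn:
    - [-0.02, 0.02, 0.02]
    - [0, 0, 0]
    - [0, 0, 0]
    - [0, 0, 0]
    - [0, 0, 0]
    - [0, 0, 0]
    - [0, 0, 0]
    - [0, 0, 0]
    - [0, 0, 0]
    - [0, 0, 0]
  dp:
    - [0, 0, 0.12]
    - [0, 0, 0.15]
    - [0, 0, 0.15]
    - [0, 0, 0.12]
    - [0, 0, 0.1]
    - [0, 0, 0.04]
    - [0, 0, 0]
    - [0, 0, 0]
    - [0, 0, 0]
    - [0, 0, 0]
  claw: [10, 10, 10, 10, 10, 10, 10, 10, 10, 10]

```text
time: 23.33
tcp_pos: [0.4478, -0.3258, 0.077]
orientation: [3.141, 0.0, 0.001]
wrist_force: [0.4, 0.3, -2.0]
gripper_width: 0.02
```

```bash
python3 go.py 447.7 -325.8 75.6
```

```text
tcp [ 447.84  -325.829   77.043] F [ 0.414  0.271 -1.964] w 0.019995084490729117 t 23.3333 dq 0.0027182635243918505
turn [ 0.011 -0.008  0.001]
dp [-0.004 -0.001  0.036]
```

Lower the last 1.4 mm, then release.

jog_arm:
  turn:
    - [0, 0, 0]
    - [0, 0, 0]
    - [0, 0, 0]
    - [0, 0, 0]
    - [0, 0, 0]
    - [0, 0, 0]
    - [0, 0, 0]
    - [0, 0, 0]
    - [0, 0, 0]
    - [0, 0, 0]
  dp:
    - [0, 0, 0.03]
    - [0, 0, 0]
    - [0, 0, 0]
    - [0, 0, 0]
    - [0, 0, 0]
    - [0, 0, 0]
    - [0, 0, 0]
    - [0, 0, 0]
    - [0, 0, 0]
    - [0, 0, 0]
  claw: [10, 10, 10, 24, 26, 30, 40, 60, 60, 60]

```text
time: 24.17
tcp_pos: [0.4487, -0.3265, 0.0772]
orientation: [3.139, 0.0, 0.005]
wrist_force: [0.3, -0.4, 0.4]
gripper_width: 0.0602
```

```bash
python3 go.py 447.7 -325.8 75.6
```

```text
tcp [ 448.66  -326.509   77.166] F [ 0.252 -0.352  0.359] w 0.06017972524468939 t 24.1667 dq 0.0018555159120997276
turn [ 0.034 -0.034  0.001]
dp [-0.024 -0.018  0.039]
```

jog_arm:
  turn:
    - [0, 0, 0]
    - [0, 0, 0]
    - [0, 0, 0]
    - [0, 0, 0]
    - [0, 0, 0]
    - [0, 0, 0]
    - [0, 0, 0]
    - [0, 0, 0]
    - [0, 0, 0]
    - [0, 0, 0]
  dp:
    - [0, 0, -0.2]
    - [0, 0, -0.4]
    - [0, 0, -0.5]
    - [0, 0, -0.5]
    - [0, 0, -0.5]
    - [0, 0, -0.2]
    - [0.1, -0.6, 0]
    - [0.11, -0.9, 0]
    - [0.11, -0.9, 0]
    - [0.11, -0.9, 0]
  claw: [60, 60, 60, 60, 60, 60, 60, 60, 60, 50]

```text
time: 25.0
tcp_pos: [0.4655, -0.1956, 0.1763]
orientation: [3.136, -0.012, 0.009]
wrist_force: [0.4, 1.0, 0.3]
gripper_width: 0.0508
```

jog_arm:
  turn:
    - [0, 0, 0]
    - [0, 0, 0]
    - [0, 0, 0]
    - [0, 0, 0]
    - [0, 0, 0]
    - [0, 0, 0]
    - [0, 0, 0]
    - [0, 0, 0]
    - [0, 0, 0]
    - [0, 0, 0]
  dp:
    - [0.11, -0.9, 0]
    - [0.11, -0.9, 0]
    - [0.11, -0.9, 0]
    - [0.11, -0.9, 0]
    - [0.11, -0.9, 0]
    - [0.11, -0.9, 0]
    - [0.11, -0.9, 0]
    - [0.11, -0.9, 0]
    - [0.11, -0.9, 0]
    - [0.11, -0.9, 0]
  claw: [40, 40, 40, 40, 40, 40, 40, 40, 40, 40]

```text
time: 25.83
tcp_pos: [0.5105, 0.182, 0.1752]
orientation: [3.136, -0.015, 0.011]
wrist_force: [-0.1, -1.0, 0.2]
gripper_width: 0.04
```

jog_arm:
  turn:
    - [0, 0, 0]
    - [0, 0, 0]
    - [0, 0, 0]
    - [0, 0, 0]
    - [0, 0, 0]
    - [0, 0, 0]
    - [0, 0, 0]
    - [0, 0, 0]
    - [0, 0, 0]
    - [0, 0, 0]
  dp:
    - [0.1, -0.6, 0]
    - [0, 0, 0]
    - [0, 0, 0]
    - [0, 0, 0]
    - [0, 0, 0]
    - [0, 0, 0]
    - [0, 0, 0]
    - [0, 0, 0]
    - [0, 0, 0]
    - [0, 0, 0]
  claw: [40, 40, 40, 40, 40, 40, 40, 40, 40, 40]

```text
time: 26.67
tcp_pos: [0.514, 0.2093, 0.1746]
orientation: [3.136, -0.012, 0.01]
wrist_force: [0.1, -0.0, 1.1]
gripper_width: 0.0397
```

```bash
python3 go.py 526 298.5 90;python3 - <<'E'
from h import *
T=snap('top');S=snap('scene')
W=np.hstack([cv2.resize(T['color'][250:310,395:455],(400,400),interpolation=cv2.INTER_CUBIC),cv2.resize(S['color'][95:160,190:255],(400,400),interpolation=cv2.INTER_CUBIC)])
cv2.imwrite('pics/g4.png',W[:,:,::-1])
E
```

```text
tcp [514.002 209.341 174.602] F [ 0.11  -0.015  1.099] w 0.039669155298086144 t 26.6667 dq 0.00953416495717339
turn [ 0.065 -0.07  -0.09 ]
dp [ 0.269 -2.243  2.104]
```

View pics/g4.png

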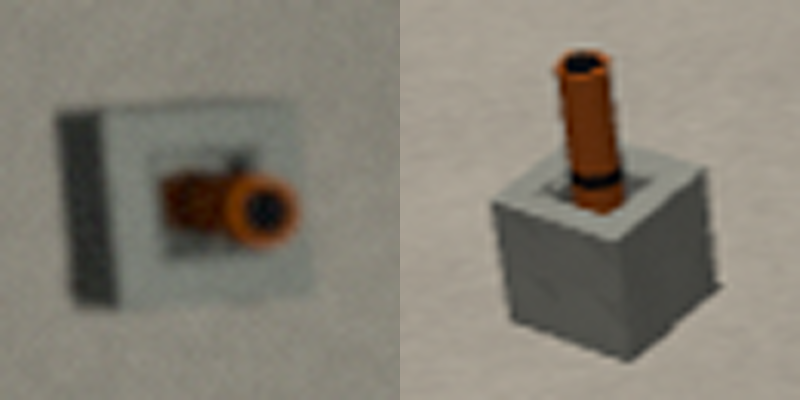

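The probe stands in its well just as at the start: its top is at about (583,62) in the crop, which is (219.8,105.1) against (220,105.4) before. On to the marker.

jog_arm:
  turn:
    - [0.06, -0.07, -0.09]
    - [0, 0, 0]
    - [0, 0, 0]
    - [0, 0, 0]
    - [0, 0, 0]
    - [0, 0, 0]
    - [0, 0, 0]
    - [0, 0, 0]
    - [0, 0, 0]
    - [0, 0, 0]
  dp:
    - [0.07, -0.5, 0]
    - [0.1, -0.7, 0]
    - [0.1, -0.7, 0]
    - [0, -0.28, 0]
    - [0, 0, 0.4]
    - [0, 0, 0.5]
    - [0, 0, 0.5]
    - [0, 0, 0.4]
    - [0, 0, 0]
    - [0, 0, 0]
  claw: [40, 40, 40, 40, 40, 40, 40, 40, 40, 40]

```text
time: 27.6
tcp_pos: [0.5255, 0.3001, 0.1008]
orientation: [-3.141, -0.001, -0.003]
wrist_force: [0.2, 0.0, 0.8]
gripper_width: 0.0401
```

```bash
python3 go.py 526 298.5 17
```

```text
tcp [525.549 300.075 100.795] F [0.206 0.045 0.783] w 0.04009298503869361 t 27.6 dq 0.019073464764307883
turn [-0.003 -0.021  0.01 ]
dp [0.007 0.04  2.095]
```

jog_arm:
  turn:
    - [0, 0, 0]
    - [0, 0, 0]
    - [0, 0, 0]
    - [0, 0, 0]
    - [0, 0, 0]
    - [0, 0, 0]
    - [0, 0, 0]
    - [0, 0, 0]
    - [0, 0, 0]
    - [0, 0, 0]
  dp:
    - [0, 0.04, 0]
    - [0, 0, 0.2]
    - [0, 0, 0.2]
    - [0, 0, 0.2]
    - [0, 0, 0.2]
    - [0, 0, 0.1]
    - [0, 0, 0]
    - [0, 0, 0]
    - [0, 0, 0]
    - [0, 0, 0]
  claw: [40, 40, 40, 40, 40, 40, 40, 40, 40, 40]

```text
time: 28.43
tcp_pos: [0.5271, 0.2984, 0.0645]
orientation: [-3.14, -0.001, -0.009]
wrist_force: [0.7, 0.2, -0.7]
gripper_width: 0.0402
```

```bash
python3 go.py 526 298.5 17;python3 - <<'E'
from h import *
S=snap('scene')
c=S['color'][190:280,400:490]
cv2.imwrite('pics/g5.png',cv2.resize(c,(500,500),interpolation=cv2.INTER_CUBIC)[:,:,::-1])
E
```

```text
tcp [527.144 298.407  64.519] F [ 0.738  0.199 -0.651] w 0.0401522407289239 t 28.4333 dq 0.0025277953780062897
turn [-0.022 -0.064  0.006]
dp [-0.035 -0.     1.188]
```

View pics/g5.png

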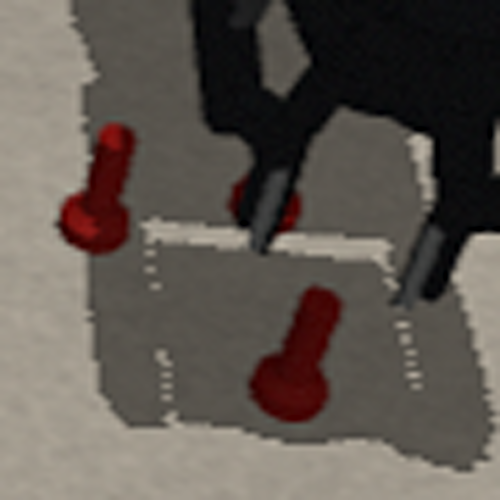

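The fingers straddle the target marker: tips at (260,250) and (400,305), marker top at (322,297). The neighbours are clear, so I descend.

jog_arm:
  turn:
    - [-0.02, -0.06, 0]
    - [0, 0, 0]
    - [0, 0, 0]
    - [0, 0, 0]
    - [0, 0, 0]
    - [0, 0, 0]
    - [0, 0, 0]
    - [0, 0, 0]
    - [0, 0, 0]
    - [0, 0, 0]
  dp:
    - [-0.03, 0, 0]
    - [0, 0, 0.2]
    - [0, 0, 0.3]
    - [0, 0, 0.3]
    - [0, 0, 0.2]
    - [0, 0, 0.1]
    - [0, 0, 0]
    - [0, 0, 0]
    - [0, 0, 0]
    - [0, 0, 0]
  claw: [40, 40, 40, 40, 40, 40, 40, 40, 40, 40]

```text
time: 29.32
tcp_pos: [0.5255, 0.2983, 0.015]
orientation: [3.141, 0.001, -0.002]
wrist_force: [0.3, 0.5, 1.0]
gripper_width: 0.0398
```

```bash
python3 go.py 526 298.5 18
```

```text
tcp [525.537 298.29   15.048] F [0.25  0.539 0.951] w 0.039819021073075 t 29.3167 dq 0.0028394205790743133
turn [0.005 0.011 0.006]
dp [ 0.012 -0.005 -0.074]
```

jog_arm:
  turn:
    - [0, 0, 0]
    - [0, 0, 0]
    - [0, 0, 0]
    - [0, 0, 0]
    - [0, 0, 0]
    - [0, 0, 0]
    - [0, 0, 0]
    - [0, 0, 0]
    - [0, 0, 0]
    - [0, 0, 0]
  dp:
    - [0, 0, -0.1]
    - [0, 0, 0]
    - [0, 0, 0]
    - [0, 0, 0]
    - [0, 0, 0]
    - [0, 0, 0]
    - [0, 0, 0]
    - [0, 0, 0]
    - [0, 0, 0]
    - [0, 0, 0]
  claw: [40, 40, 5, 5, 5, 5, 5, 5, 5, 5]
  newtons: 40

```text
time: 30.15
tcp_pos: [0.5263, 0.2987, 0.0212]
orientation: [-3.141, -0.001, -0.002]
wrist_force: [0.1, -0.8, 0.5]
gripper_width: 0.012
```

```bash
python3 go.py 627 -20.8 110
```

```text
tcp [526.332 298.694  21.196] F [ 0.088 -0.821  0.469] w 0.012008371534952931 t 30.15 dq 0.0020218502881161177
turn [-0.009 -0.017  0.006]
dp [ 2.516  7.987 -2.222]
```

jog_arm:
  turn:
    - [0, 0, 0]
    - [0, 0, 0]
    - [0, 0, 0]
    - [0, 0, 0]
    - [0, 0, 0]
    - [0, 0, 0]
    - [0, 0, 0]
    - [0, 0, 0]
    - [0, 0, 0]
    - [0, 0, 0]
  dp:
    - [0, 0, -0.2]
    - [0, 0, -0.3]
    - [0, 0, -0.5]
    - [0, 0, -0.5]
    - [0, 0, -0.5]
    - [0, 0, -0.3]
    - [0.15, 0.4, 0]
    - [0.22, 0.7, 0]
    - [0.22, 0.7, 0]
    - [0.22, 0.7, 0]
  claw: [5, 5, 5, 5, 5, 5, 5, 5, 5, 5]

```text
time: 30.98
tcp_pos: [0.559, 0.2006, 0.1278]
orientation: [-3.138, -0.012, -0.012]
wrist_force: [0.5, -0.5, -1.2]
gripper_width: 0.0123
```

jog_arm:
  turn:
    - [0, 0, 0]
    - [0, 0, 0]
    - [0, 0, 0]
    - [0, 0, 0]
    - [0, 0, 0]
    - [0, 0, 0]
    - [0, 0, 0]
    - [0, 0, 0]
    - [0, 0, 0]
    - [0, 0, 0]
  dp:
    - [0.22, 0.7, 0]
    - [0.22, 0.7, 0]
    - [0.22, 0.7, 0]
    - [0.22, 0.7, 0]
    - [0.22, 0.7, 0]
    - [0.22, 0.7, 0]
    - [0.1, 0.4, 0]
    - [0, 0, 0]
    - [0, 0, 0]
    - [0, 0, 0]
  claw: [5, 5, 5, 5, 5, 5, 5, 5, 5, 5]

```text
time: 31.82
tcp_pos: [0.6213, 0.0027, 0.1406]
orientation: [-3.138, -0.005, -0.029]
wrist_force: [-0.1, 0.6, -0.4]
gripper_width: 0.012
```

```bash
python3 go.py 627 -20.8 80
```

```text
tcp [621.319   2.679 140.575] F [-0.148  0.644 -0.35 ] w 0.012002332474632851 t 31.8167 dq 0.012964483381241657
turn [-0.038 -0.214  0.036]
dp [0.112 0.592 1.515]
```

jog_arm:
  turn:
    - [-0.03, -0.2, 0.03]
    - [0, 0, 0]
    - [0, 0, 0]
    - [0, 0, 0]
    - [0, 0, 0]
    - [0, 0, 0]
    - [0, 0, 0]
    - [0, 0, 0]
    - [0, 0, 0]
    - [0, 0, 0]
  dp:
    - [0.11, 0.3, 0]
    - [0, 0.25, 0]
    - [0, 0, 0.3]
    - [0, 0, 0.4]
    - [0, 0, 0.3]
    - [0, 0, 0.15]
    - [0, 0, 0]
    - [0, 0, 0]
    - [0, 0, 0]
    - [0, 0, 0]
  claw: [5, 5, 5, 5, 5, 5, 5, 5, 5, 5]

```text
time: 32.65
tcp_pos: [0.6238, -0.0131, 0.0919]
orientation: [-3.14, -0.011, -0.002]
wrist_force: [0.1, -0.8, -0.6]
gripper_width: 0.0119
```

```bash
python3 go.py 626.7 -20.8 68;python3 - <<'E'
from h import *
S=snap('scene')
c=S['color'][140:250,250:360]
cv2.imwrite('pics/g6.png',cv2.resize(c,(550,550),interpolation=cv2.INTER_CUBIC)[:,:,::-1])
p=telemetry.state()['tcp_pos']
for z in (.0212,-.0268): print((proj(S,p-[0,0,z])-[250,140])*5)
E
```

```text
tcp [623.808 -13.1    91.941] F [ 0.06  -0.825 -0.628] w 0.01188171393390177 t 32.65 dq 0.004415861310358666
turn [-0.023 -0.018  0.08 ]
dp [0.07  0.194 0.598]
[183.74858491 320.34905563]
[182.15833711 226.35861929]
```

View pics/g6.png

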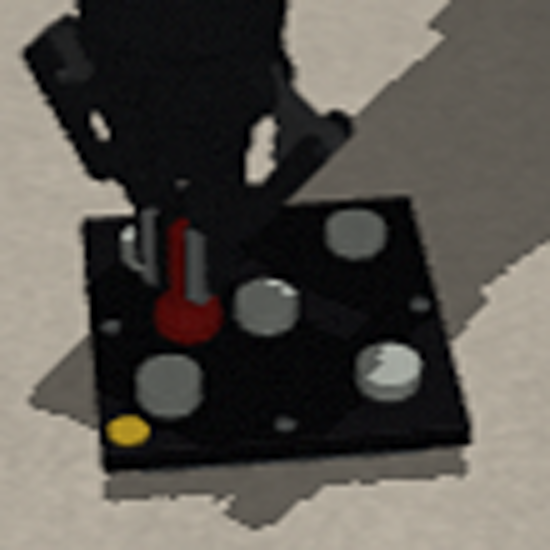

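The marker base is centred at about (188,316) in the crop, upright, against a predicted (184,320). Pad 1's top is at (169,384). I refine towards pad 1.

jog_arm:
  turn:
    - [-0.02, -0.02, 0.08]
    - [0, 0, 0]
    - [0, 0, 0]
    - [0, 0, 0]
    - [0, 0, 0]
    - [0, 0, 0]
    - [0, 0, 0]
    - [0, 0, 0]
    - [0, 0, 0]
    - [0, 0, 0]
  dp:
    - [0.08, 0.21, 0]
    - [0, 0, 0]
    - [0, 0, 0.2]
    - [0, 0, 0.2]
    - [0, 0, 0.1]
    - [0, 0, 0]
    - [0, 0, 0]
    - [0, 0, 0]
    - [0, 0, 0]
    - [0, 0, 0]
  claw: [5, 5, 5, 5, 5, 5, 5, 5, 5, 5]

```text
time: 33.53
tcp_pos: [0.628, -0.0227, 0.0707]
orientation: [3.141, -0.002, 0.002]
wrist_force: [-0.3, 0.3, -0.4]
gripper_width: 0.012
```

```bash
python3 go.py 627 -21.5 64
```

```text
tcp [628.045 -22.739  70.724] F [-0.31   0.27  -0.429] w 0.01202580906776322 t 33.5333 dq 0.0020641048317154376
turn [ 0.001 -0.016 -0.014]
dp [-0.026 -0.031  0.168]
```

jog_arm:
  turn:
    - [0, -0.02, -0.01]
    - [0, 0, 0]
    - [0, 0, 0]
    - [0, 0, 0]
    - [0, 0, 0]
    - [0, 0, 0]
    - [0, 0, 0]
    - [0, 0, 0]
    - [0, 0, 0]
    - [0, 0, 0]
  dp:
    - [-0.03, -0.03, 0]
    - [0, 0, 0.06]
    - [0, 0, 0.06]
    - [0, 0, 0]
    - [0, 0, 0]
    - [0, 0, 0]
    - [0, 0, 0]
    - [0, 0, 0]
    - [0, 0, 0]
    - [0, 0, 0]
  claw: [5, 5, 5, 5, 5, 5, 5, 5, 5, 5]

```text
time: 34.37
tcp_pos: [0.627, -0.0213, 0.0661]
orientation: [3.141, -0.0, 0.001]
wrist_force: [-0.0, 0.5, -1.4]
gripper_width: 0.0117
```

```bash
python3 f.py; python3 go.py 627 -21.5 63.7
```

```text
meanF [-0.21 -0.57 -0.74] sd 0.4 z 66.08 tip 0.48
tcp [627.034 -21.28   66.065] F [-0.793 -1.024 -0.966] w 0.012046528203291008 t 34.5667 dq 0.001394052533673019
turn [ 0.003 -0.006  0.   ]
dp [-0.001  0.005  0.059]
```

jog_arm:
  turn:
    - [0, 0, 0]
    - [0, 0, 0]
    - [0, 0, 0]
    - [0, 0, 0]
    - [0, 0, 0]
    - [0, 0, 0]
    - [0, 0, 0]
    - [0, 0, 0]
    - [0, 0, 0]
    - [0, 0, 0]
  dp:
    - [0, 0, 0.03]
    - [0, 0, 0.03]
    - [0, 0, 0.01]
    - [0, 0, 0]
    - [0, 0, 0]
    - [0, 0, 0]
    - [0, 0, 0]
    - [0, 0, 0]
    - [0, 0, 0]
    - [0, 0, 0]
  claw: [5, 5, 5, 5, 5, 5, 5, 5, 5, 5]

```text
time: 35.4
tcp_pos: [0.6273, -0.0213, 0.0637]
orientation: [3.141, -0.0, 0.002]
wrist_force: [-1.0, 0.6, 0.9]
gripper_width: 0.0118
```

```bash
python3 f.py; python3 go.py 627 -21.5 63.7
```

```text
meanF [-0.3   0.36  0.43] sd 0.83 z 63.66 tip -1.94
tcp [627.365 -21.331  63.669] F [0.189 0.473 1.519] w 0.01205148888235745 t 35.6 dq 0.0016441486632904718
turn [ 0.004 -0.016 -0.   ]
dp [-0.009  0.004 -0.001]
```

jog_arm:
  turn:
    - [0, 0, 0]
    - [0, 0, 0]
    - [0, 0, 0]
    - [0, 0, 0]
    - [0, 0, 0]
    - [0, 0, 0]
    - [0, 0, 0]
    - [0, 0, 0]
    - [0, 0, 0]
    - [0, 0, 0]
  dp:
    - [0, 0, 0.02]
    - [0, 0, 0]
    - [0, 0, 0]
    - [0, 0, 0]
    - [0, 0, 0]
    - [0, 0, 0]
    - [0, 0, 0]
    - [0, 0, 0]
    - [0, 0, 0]
    - [0, 0, 0]
  claw: [5, 5, 5, 5, 5, 5, 5, 5, 5, 5]

```text
time: 36.43
tcp_pos: [0.6277, -0.0213, 0.0637]
orientation: [3.141, -0.0, 0.003]
wrist_force: [-0.7, -0.2, 2.0]
gripper_width: 0.012
```

```bash
python3 f.py
```

```text
meanF [-0.66 -0.08  1.41] sd 0.34 z 63.67 tip -1.93
```

Contact at TCP z 63.7 puts the pad top at 42.5 mm, so pad 1 is the 12.5 mm one. Release and lift.

jog_arm:
  turn:
    - [0, 0, 0]
    - [0, 0, 0]
    - [0, 0, 0]
    - [0, 0, 0]
    - [0, 0, 0]
    - [0, 0, 0]
    - [0, 0, 0]
    - [0, 0, 0]
    - [0, 0, 0]
    - [0, 0, 0]
  dp:
    - [0, 0, 0]
    - [0, 0, 0]
    - [0, 0, 0]
    - [0, 0, 0]
    - [0, 0, 0]
    - [0, 0, 0]
    - [0, 0, 0]
    - [0, 0, 0]
    - [0, 0, 0]
    - [0, 0, 0]
  claw: [14, 16, 18, 20, 25, 30, 35, 40, 40, 40]

```text
time: 37.47
tcp_pos: [0.6276, -0.0213, 0.0632]
orientation: [3.141, 0.0, 0.003]
wrist_force: [-0.7, 0.4, -1.0]
gripper_width: 0.0402
```

jog_arm:
  turn:
    - [0, 0, 0]
    - [0, 0, 0]
    - [0, 0, 0]
    - [0, 0, 0]
    - [0, 0, 0]
    - [0, 0, 0]
    - [0, 0, 0]
    - [0, 0, 0]
    - [0, 0, 0]
    - [0, 0, 0]
  dp:
    - [0, 0, -0.2]
    - [0, 0, -0.3]
    - [0, 0, -0.4]
    - [0, 0, -0.5]
    - [0, 0, -0.5]
    - [0, 0, -0.4]
    - [-0.3, 0.6, 0]
    - [-0.4, 0.8, 0]
    - [-0.4, 0.8, 0]
    - [-0.2, 0.5, 0]
  claw: [40, 40, 40, 40, 40, 40, 40, 40, 40, 40]

```text
time: 38.3
tcp_pos: [0.5764, -0.1289, 0.1703]
orientation: [3.14, 0.011, 0.016]
wrist_force: [0.2, -0.4, 0.1]
gripper_width: 0.0399
```

jog_arm:
  turn:
    - [0, 0, 0]
    - [0, 0, 0]
    - [0, 0, 0]
    - [0, 0, 0]
    - [0, 0, 0]
    - [0, 0, 0]
    - [0, 0, 0]
    - [0, 0, 0]
    - [0, 0, 0]
    - [0, 0, 0]
  dp:
    - [-0.3, 0.6, 0]
    - [-0.3, 0.6, 0]
    - [0, 0, 0]
    - [0, 0, 0]
    - [0, 0, 0]
    - [0, 0, 0]
    - [0, 0, 0]
    - [0, 0, 0]
    - [0, 0, 0]
    - [0, 0, 0]
  claw: [40, 40, 40, 40, 40, 40, 40, 40, 40, 40]

```text
time: 39.13
tcp_pos: [0.5521, -0.1805, 0.178]
orientation: [3.136, 0.009, 0.028]
wrist_force: [-0.6, 0.2, 0.2]
gripper_width: 0.04
```

```bash
python3 - <<'E'
from h import *
T=snap('top');S=snap('scene')
W=np.hstack([cv2.resize(T['color'][170:290,220:340],(400,400),interpolation=cv2.INTER_CUBIC),cv2.resize(S['color'][90:290,130:330],(400,400),interpolation=cv2.INTER_CUBIC)])
cv2.imwrite('pics/g7.png',W[:,:,::-1]);print(telemetry.state()['tcp_pos'])
E
```

```text
[ 0.55207785 -0.18065687  0.17794651]
```

View pics/g7.png

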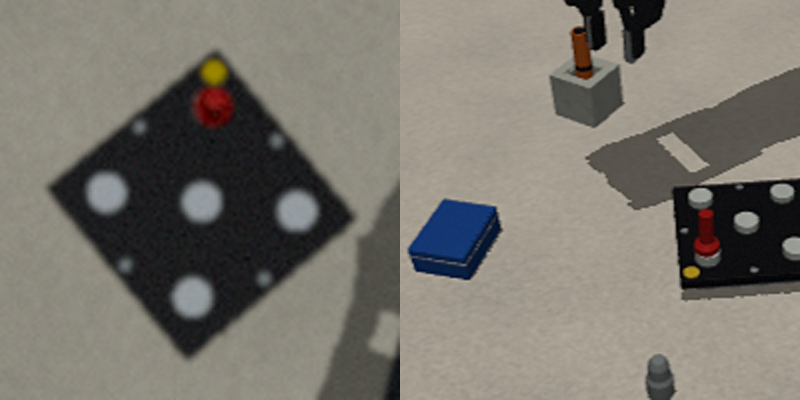

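The marker stands upright on pad 1, next to the yellow dot, and the probe is in its stand. The red base is at (214,106) in the top crop, against about (209,107) for the pad, so I measure that offset.

```bash
python3 - <<'E'
from h import *
np.set_printoptions(precision=4,suppress=True)
for n,bx in (('top',(180,220,265,300)),('scene',(180,240,265,300))):
    s=snap(n);im=s['color'].astype(int);roi=np.zeros(im.shape[:2],bool);roi[bx[0]:bx[1],bx[2]:bx[3]]=1
    red=(im[...,0]>70)&(im[...,1]<70)&(im[...,0]>2*im[...,1])&(im[...,0]>2*im[...,2])&roi
    for c,st in blobs(red,10):print(n,c,st,onz(s,c,.05),onz(s,(st[0]+st[2]/2-.5,st[1]+st[3]/2-.5),.05))
    if n=='scene':
        pad=(im.min(2)>90)&roi
        for c,st in blobs(pad,8):print('pad bits',c,st)
        # widest red row = base
        w=red.sum(1);y=np.where(w>=w.max()-1)[0];print('base rows',y,w.max(),[np.where(red[k])[0][[0,-1]].tolist() for k in y])
        for z in(.0425,.0505):print(z,[proj(s,(a,b,z)) for a,b in((.6254,-.0206),(.6276,-.0213))])
    else: 
        for z in(.0425,.0465,.0905):print(z,proj(s,(.6279,-.021,z)),proj(s,(.6276,-.0213,z)))
E
```

```text
top [283.3333 201.0312] [278 196  12  12  96] [ 0.6279 -0.0219  0.05  ] [ 0.6269 -0.0223  0.05  ]
0.0425 [282.8289 201.4583] [282.9665 201.5895]
0.0465 [282.8758 201.2424] [283.0139 201.374 ]
0.0905 [283.415 198.76 ] [283.5589 198.8971]
scene [282.5986 206.8367] [277 194  13  23 147] [ 0.6162 -0.0286  0.05  ] [ 0.6111 -0.0309  0.05  ]
pad bits [288.8286 180.5143] [280 180  20   3  35]
pad bits [279.7534 187.3562] [274 184  12   8  73]
pad bits [266.6545 219.5026] [265 190   7  50 191]
pad bits [298.2 199.4] [297 197   3   6  15]
pad bits [284.7273 217.9091] [280 216  10   4  11]
pad bits [293.     238.8333] [285 238  15   2  18]
base rows [212 213] 13 [[277, 289], [277, 288]]
0.0425 [array([283.4327, 213.5847]), array([282.545 , 214.0883])]
0.0505 [array([283.3615, 210.692 ]), array([282.468 , 211.1952])]
```

```bash
python3 -c "
from h import *
print(telemetry.state()['time'],ctrl.job_done())"
```

```text
the job is handed in; nothing more can be done
39.3333 None
```

I pressed the probe on all five pads in the order asked and found pad 1, beside the yellow dot, to be the high one. The probe is back in its stand and the red marker stands on pad 1. I handed the job in at 39.3 s.

- **Pad heights:** pads 1 to 5 measured about 12.6, 10.4, 9.0, 10.2 and 10.1 mm, good to about ±0.5 mm because the wrist force is noisy. Spring travel was about 3.3 to 4.3 mm out of 10, so the tip should not have come near its stop. When I set the marker down, it met pad 1 at 12.5 mm, which agrees.
- **Probe:** after I let go, the camera showed its top within about 0.5 px of where it started, upright and seated. I let go about 1.5 mm higher than where I picked it up, so it dropped that last bit.
- **Marker:** it stands upright, about 1 mm off the pad's centre as measured in both views. The picture suggested about 3 mm at first, but measuring did not bear that out.
- **Left alone:** nothing touched the slide box, bottle or lens. I did not measure their final positions; the box and lens were in my last picture, but the bottle was not. The gripper ended clear of everything.
- **Grip reading:** the opening read about 2 mm under the true diameter for both probe and marker. I took this as an offset in the reading, since nothing slipped.

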